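# Dispense one bearing ball and offer it up to the race of a tripod pan base

## Robot

A 7-joint arm with a two-finger parallel gripper is mounted at the origin on the work surface; the furniture and walls round the work are solid. World frame = base frame: x ahead of the robot, y to its left, z up, the work surface at z = 0. Lengths are in m, angles in rad, forces in N, time in s.
With the tool pointing down it reaches from about 0.425 to 0.875 m from the base axis. Payload 4.7 kg.
Tool frame: the origin (TCP) lies on the centre line of the jaws, within the pads' length; the fingertips stand 19 mm ahead of it and the grasp point (between the pads) is the TCP; x points along the fingers, z is the direction in which the jaws open and shut, and the axes are right-handed (so a half turn about x gives the same grasp; the last joint's range is limited). The gripper opens to 87 mm and grips with 3 to 60 N. Pads are 19 mm wide; open, the fingers measure 117 mm over their backs; the gripper's body (75 mm by 190 mm) begins 51 mm behind the grasp point.
Start: joints at [1.234, 0.321, -0.07, 1.45, 0.023, 1.371, -0.057], TCP at [0.223, -0.61, 0.242] pointing down, gripper open.
Joint ranges: [-2.86, 2.86], [-0.3, 2.09], [-1.38, 1.24], [0.06, 2.45], [-1.56, 4.7], [0.09, 2.05], [-2.69, 2.69]. Speed limits (rad/s): [2.57, 2.57, 3.14, 3.14, 3.14, 3.14, 3.14].

## Interface

Orientations are given as a rotation vector (axis times angle).
In Python, from bench import get_state, get_image, camera_info, close_job gives the robot as it stands.
- The arm moves only by the tool jog_arm, never from a script. Its argument "targets" is a list of rows, each a list of 7 numbers: the turn, a rotation vector about the tool's x, y, z in degrees, then the shift along the tool's x, y, z in cm, then the finger opening in cm, from 0 to 8.7. In form: [[wx, wy, wz, tx, ty, tz, jaw], ...]. A call has 1 to 10 rows; each row shifts and turns the commanded pose from where the row before left it, along the tool's axes as they then stand; what a row does not reach is not made up. A row lasts 1/8 s, in which the tool goes at most 62.5 mm and 10.7 degrees, less where a joint would pass 70% of its speed; a pose out of reach is approached as far as the arm can. A call is refused whole if a number of a shift passes 6.25 or a number of a turn 10.7, either way. A call with a gripper value outside its range is refused whole. The fingers move at their own pace and stop on an object; "squeeze" is the grip in N (left out, the last holds). Time passes only in rows, so rows that do not move let the fingers close. It gives the time, the measured TCP pose, the force and the opening at its end, in the units of the state.
- get_state(): the state, without advancing time (a new reading comes with each control period).
- get_image(name): name is "scene" or "top" or "wrist"; returns (picture, depth): 400x640x3 uint8, red, green, blue; 400x640 float32, m along the optical axis (not along the pixel's ray), 0 where there is no reading.
- camera_info(name): a dict with "intrinsics" (3x3 intrinsics, pixels), "world_from_camera" (4x4, takes a point from camera to world coordinates); the wrist camera has in their place "mount" (4x4, takes a point from camera to tool coordinates, whose origin is the TCP and whose axes are the tool frame's). Camera axes: x right, y up, looking along -z (the intrinsics and any distortion apply to the point x, -y, -z); pixel columns grow to the right and rows downward; lengths in m; the calibration is good to about 2 mm. The wrist camera is an equidistant fisheye: a pixel r from the principal point sees the ray r / f radians off the axis. A picture is of the moment at which its call begins: read the wrist's pose just before it. camera_info takes no time and is no camera call.
- close_job(): hands the job in, once; it reports no verdict.
The state is a dict: "time": time; "joint_positions": joint angles; "qd": joint speeds; "joint_torque": joint torques, N m; "position": TCP position; "tool_rot": TCP orientation; "ft_force": force on the tool from outside, world axes, zero at the start; "torque": the same for the moment, N m; "grip_width": opening from 0.0 (shut) to 1.0 (fully open).
Only numpy, scipy, OpenCV 4.12 (cv2) and the standard library are available. Lean on these libraries where they do the work, as an engineer would, in place of code of your own. Each camera call takes 0.05 s, during which the arm holds its last target.

## Task

The ball race of the tripod pan base is one ball short. Press the plunger of the ball dispenser fully down once so that a single ball drops into the steel dish under the spout, and let the plunger come back up; then take the dish by its grip, draw it out from under the spout and, keeping it level with the ball resting in the middle, bring it round through about a quarter turn until its pouring lip is just above the empty place in the race, pointing straight in at the centre of the pan base. Finish there, still holding the dish level and still, touching nothing, ball in the middle, ready to tip; leave the bottle, loupe and lens ring where they are.

Things in the scene. Friction and masses are not known exactly. Their poses are not given: they have to be found in the camera images.
- dispenser: bench ball dispenser, fixed, -x is its front. Origin under its 8 mm base plate (x -99 to +67, y +-46 mm). Aluminium head 34 mm wide, 124 high, at x +10 to +45; sloping open ball trough behind it to x +105, up to 122 high; steel chute in front, ending in a spout 23 mm wide at x -40 to -63 over the dish's middle, from 46 to 76 mm above the table.
- plunger_top (a point): centre of the top of the plunger's black mushroom head, 34 mm across, on top of the dispenser's head: 168 mm above the table when up, 146 mm when fully down; it moves straight down. All else of the dispenser is lower than the pressed head.
- plunger (a joint): plunger travel in m: 0 up, 0.022 down on its stop; spring 2 N at the top, 5 N at the stop, so push with 6 to 12 N. Only in the last 3 mm does its one-ball pocket meet the chute: keep it down half a second so the ball rolls clear. Each full stroke lets out one ball, and the next enters the pocket as it comes up. The ball needs about a second to settle in the dish.
- ball_0_center (a point): centre of the steel ball (14 mm across, 11 g) that is in the pocket at the start and is dispensed by the first stroke. Three more like it wait behind it.
- ball_1_center (a point): centre of the second steel ball, next in the trough: it must stay in the dispenser.
- dish: loose steel dish, 101 mm across, 21 high, 100 g, on the base plate (8 mm above the table) under the spout. Origin: centre of its underside, z up; +x to the pouring lip, -x to the grip. Its floor falls 10 degrees to the middle, where a ball rests if the dish is level and moved gently. Spout is 17 mm above the rim: lift about 6 mm, draw out 100 mm along the dish's -x, then raise.
- dish_grip (a point): centre of the dish's black grip: an upright flat bar 60 mm long (along the dish's x), 14 mm wide (y) and 18 mm high, 93 mm from the middle of the dish, 26 mm above its underside; pinch it across its 14 mm width from above. It overhangs the table in front of the base plate, its centre 34 mm above the table at the start.
- dish_lip (a point): tip of the pouring lip, 56 mm from the middle of the dish on the far side from the grip, 18 mm above its underside.
- dish_mid (a point): middle of the dish, on its axis, 10 mm above its underside: the centre of a ball resting in the middle.
- bay (a point): place of the dish under the spout, on top of the base plate (8 mm above the table), 50 mm in front of the dispenser's origin.
- pan_base: pan base of a tripod head, fixed on the table: round aluminium base 80 mm across, 20 high, with a ball race (pitch diameter 50 mm) holding nine steel balls, tops 25 mm above the table, and one empty place on its -x side; a black lock knob sticks out to 64 mm on its +x side. Origin: centre of its underside, z up. The dish comes in from the -x side, lip pointing along +x.
- gap (a point): the empty place in the race: where the centre of the missing ball will be, 25 mm from the axis of the pan base and 18 mm above the table.
- oil_bottle: small dropper bottle, 33 mm across and 102 mm high, a bystander; origin at the centre of its underside
- loupe: black watchmaker's loupe, 36 mm across and 38 mm high, a bystander; origin at the centre of its underside
- lens_ring: black knurled ring, 54 mm across and 12 mm high, lying flat, a bystander; origin at the centre of its underside
Not all that is in view belongs to the job. Leave any blue look-alike of the pan_base alone.

How it is judged:
On the way, in this order (a step that is already met when the one before it is completed fails the run):
1. the plunger is pressed down to its stop (value of joint plunger above 0.0205 m), for 0.1 s.
2. the plunger is back up and the ball lies in the middle of the dish, the dish still under the spout (value of joint plunger below 0.003 m and distance between ball_0_center and dish_mid below 0.02 m and horizontal distance between dish and bay below 0.03 m), for 0.2 s.
3. the dish is lifted by the gripper clear of the dispenser, ball in the middle (height (world z) of dish above 0.012 m and horizontal distance between dish and bay above 0.07 m and distance between ball_0_center and dish_mid below 0.02 m and contact force between the fingers and dish above 1 N and contact force between dish and dispenser below 0.01 N), for 0.2 s.
At the end, for the whole second after the job is handed in: Gripper alone holds the dish, still, level to 0.1 rad; lip within 15 mm (plan) of the empty place, 8 to 60 mm above it, pointing at the pan base's centre within 0.3 rad; first ball within 20 mm of the middle; plunger up; bottle, loupe, ring within 20 mm of their places (horizontal distance between dish_lip and gap below 0.015 m and z of dish_lip in the frame of gap between 0.008 and 0.06 m and angle between the x axis of dish and the x axis of pan_base, either way round below 0.3 rad and x of dish in the frame of pan_base below -0.06 m and angle between dish's own z axis and vertical below 0.1 rad and distance between ball_0_center and dish_mid below 0.02 m and contact force between the fingers and dish above 1 N and contact force between dish and pan_base below 0.01 N and contact force between dish and dispenser below 0.01 N and height (world z) of dish above 0.012 m and linear speed of dish below 0.02 m/s and angular speed of dish below 0.1 rad/s and value of joint plunger below 0.003 m and distance of each of oil_bottle, loupe, lens_ring from where it was at the start of the episode below 0.02 m); the arm keeps its last pose, push and grip.
It fails at once if away from its place under the spout, the dish does not have the ball within 20 mm of its middle ((height (world z) of dish above 0.016 m or horizontal distance between dish and bay above 0.02 m) and not (distance between ball_0_center and dish_mid below 0.02 m)).
It fails at once if the dish is tilted by more than 0.15 rad (angle between dish's own z axis and vertical above 0.15 rad).
It fails at once if a second ball is let out (x of ball_1_center in the frame of dispenser below 0.02 m).
It fails at once if the bottle, loupe or ring is knocked more than 20 mm (distance of any of oil_bottle, loupe, lens_ring from where it was at the start of the episode above 0.02 m).
It fails at once if the dish knocks hard against the pan base (contact force between dish and pan_base above 10 N).
It also fails if it takes over 67 s, if anything falls off the work surface, if the arm or the gripper's body presses on something with over 40 N, if the wrist force passes 120 N, or if a joint passes its speed limit or range.

## Working session

There is one attempt and no reset: what is moved stays moved. The work goes in short steps, Python scripts to look and compute and a tool call to move; the robot and the scene stay as the last step left them, time stands still between calls to the robot, and variables do not carry over. Pictures are saved under pics/ and viewed, and the job is handed in when it is done.

Besides the shell and the picture viewer there is one more tool, called after "Emit:" in YAML: its name, and indented under it one key for each argument. jog_arm: Moves the arm, as the interface text tells. Its arguments: {"type":"object","properties":{"targets":{"type":"array"},"squeeze":{"type":"number"}},"required":["targets"]}

```bash
mkdir -p pics; ls
python3 - <<'E'
from bench import *
import cv2,numpy as np
s=get_state();print({k:np.round(v,3).tolist() for k,v in s.items()})
for n in("scene","top","wrist"):
    im,d=get_image(n);cv2.imwrite(f"pics/{n}0.png",im[:,:,::-1]);np.save(f"pics/{n}0.npy",d)
    print(n,{k:np.round(v,4).tolist() if not isinstance(v,str) else v for k,v in camera_info(n).items()})
E
```

```text
pics
{'time': 0.0, 'joint_positions': [1.234, 0.322, -0.07, 1.452, 0.023, 1.371, -0.057], 'qd': [-0.001, 0.0, -0.001, 0.001, 0.001, 0.0, -0.002], 'joint_torque': [0.001, -49.129, -0.404, -31.252, -0.064, 0.044, 0.0], 'position': [0.223, -0.61, 0.24], 'tool_rot': [0.948, 1.357, -0.946], 'ft_force': [0.042, 0.044, -0.146], 'torque': [0.017, -0.052, -0.041], 'grip_width': 1.001}
scene {'intrinsics': [[478.5841, 0.0, 315.2404], [0.0, 478.5841, 198.7092], [0.0, 0.0, 1.0]], 'world_from_camera': [[-0.8656, 0.3649, -0.343, 0.0031], [-0.5007, -0.6193, 0.6048, 0.7558], [0.0082, 0.6953, 0.7187, 1.0881], [0.0, 0.0, 0.0, 1.0]]}
top {'intrinsics': [[411.651, 0.0, 323.7708], [0.0, 411.651, 204.6851], [0.0, 0.0, 1.0]], 'world_from_camera': [[-0.0261, 0.9849, -0.1712, 0.2397], [-0.9996, -0.0266, -0.0001, -0.0418], [-0.0047, 0.1712, 0.9852, 1.3303], [0.0, 0.0, 0.0, 1.0]]}
wrist {'intrinsics': [[309.7069, 0.0, 315.6197], [0.0, 309.7069, 200.0783], [0.0, 0.0, 1.0]], 'mount': [[-0.0002, 0.2447, -0.9696, -0.1436], [-0.0006, 0.9696, 0.2447, 0.0668], [1.0, 0.0006, -0.0001, 0.0008], [0.0, 0.0, 0.0, 1.0]]}
```

View pics/top0.png

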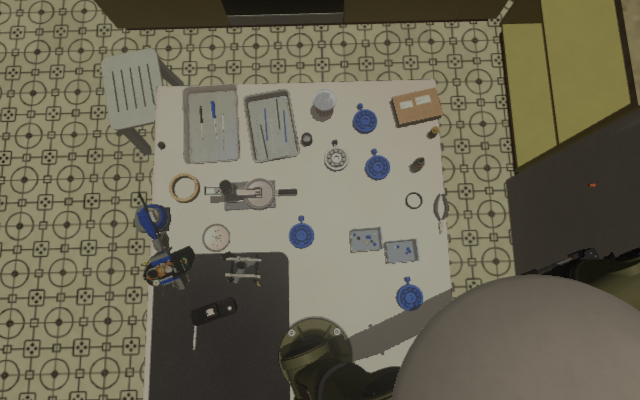

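View pics/scene0.png

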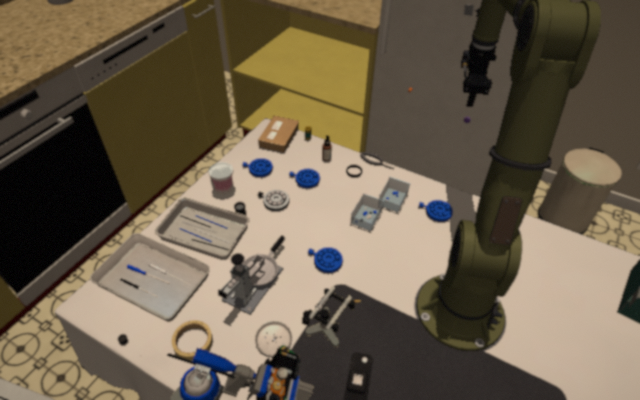

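View pics/wrist0.png

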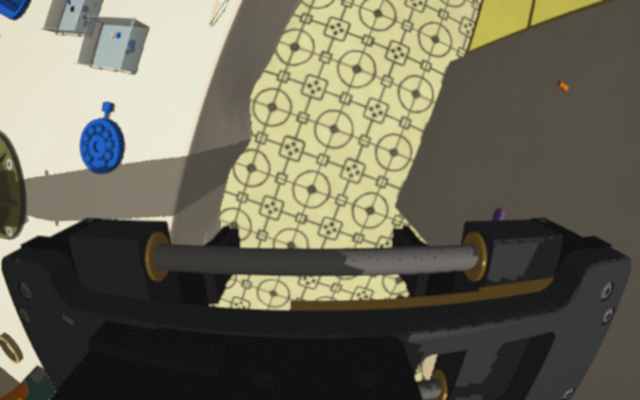

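The top view shows the dispenser and dish near (250,193), with the grip pointing right at (288,192). The silver pan base is at (336,158), with its knob at (336,143). The loupe is at (307,139), the bottle at (418,164) and the ring at (414,200). I'll zoom in to measure these.

```bash
cat > h.py <<'E'
from bench import *
import cv2,numpy as np
from scipy.spatial.transform import Rotation as R
def ray(n,u,v):
    c=camera_info(n);K=np.array(c["intrinsics"]);T=np.array(c["world_from_camera"])
    d=np.array([(u-K[0,2])/K[0,0],-(v-K[1,2])/K[1,1],-1.]);return T[:3,3],T[:3,:3]@d
def plane(n,u,v,z):
    o,d=ray(n,u,v);return o+d*(z-o[2])/d[2]
def depthpts(n,D):
    c=camera_info(n);K=np.array(c["intrinsics"]);T=np.array(c["world_from_camera"])
    v,u=np.mgrid[0:400,0:640];P=np.stack([(u-K[0,2])/K[0,0]*D,-(v-K[1,2])/K[1,1]*D,-D],-1)
    return P@T[:3,:3].T+T[:3,3]
def proj(n,p):
    c=camera_info(n);K=np.array(c["intrinsics"]);T=np.array(c["world_from_camera"])
    q=T[:3,:3].T@(np.array(p)-T[:3,3]);return K[0,2]-K[0,0]*q[0]/q[2],K[1,2]+K[1,1]*q[1]/q[2]
def wray(s,u,v):
    c=camera_info("wrist");K=np.array(c["intrinsics"]);M=np.array(c["mount"])
    a=np.array([u-K[0,2],v-K[1,2]]);r=np.hypot(*a);t=r/K[0,0]
    d=np.array([a[0]/r*np.sin(t),-a[1]/r*np.sin(t),-np.cos(t)])
    Rt=R.from_rotvec(s["tool_rot"]).as_matrix()
    return Rt@M[:3,3]+np.array(s["position"]),Rt@M[:3,:3]@d
def wplane(s,u,v,z):
    o,d=wray(s,u,v);return o+d*(z-o[2])/d[2]
E
python3 - <<'E'
from h import *
im=cv2.imread("pics/top0.png");c=im[130:220,195:355];cv2.imwrite("pics/topz.png",cv2.resize(c,None,fx=5,fy=5,interpolation=cv2.INTER_CUBIC))
im=cv2.imread("pics/scene0.png");c=im[180:320,210:310];cv2.imwrite("pics/scz.png",cv2.resize(c,None,fx=4,fy=4,interpolation=cv2.INTER_CUBIC))
print(R.from_rotvec(get_state()["tool_rot"]).as_matrix().round(3))
E
```

```text
[[-0.001  0.939  0.344]
 [ 0.001  0.344 -0.939]
 [-1.    -0.    -0.001]]
```

View pics/topz.png

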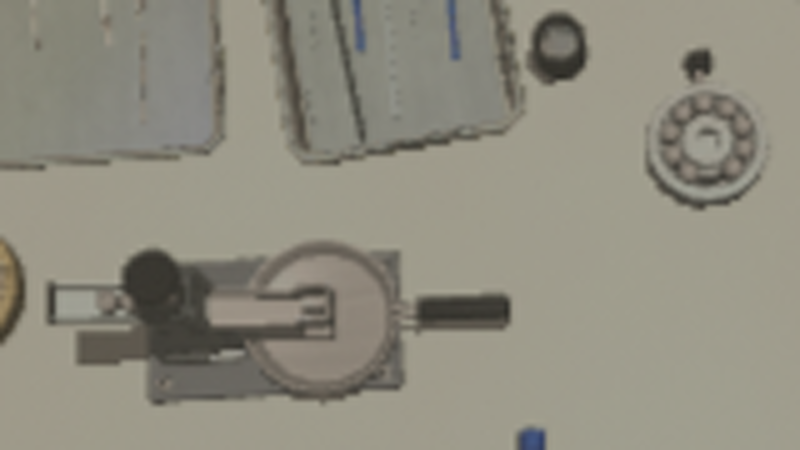

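View pics/scz.png

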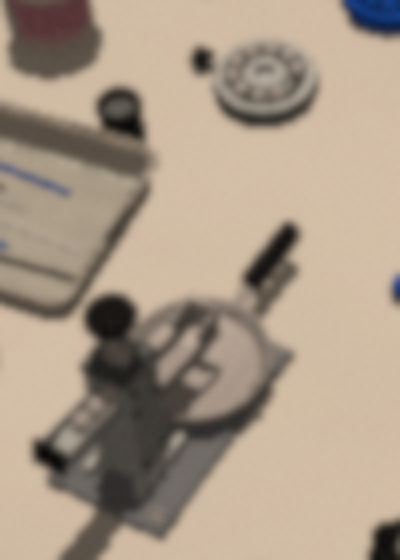

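Run:
```python
from h import *
D=np.load("pics/top0.npy");P=depthpts("top",D)
f=lambda a,b:(195+(a+.5)/5-.5,130+(b+.5)/5-.5)
for n,a,b,z in [("dish rim",323,319,.029),("grip top",463,309,.043),("plunger",152,277,.168),("pan top",706,144,.02),("knob",698,63,.012),("gap",706,178,.02),("lensring?",0,0,0)][:-1]:
    u,v=f(a,b);print(n,np.round((u,v),1),plane("top",u,v,z).round(4),P[int(round(v)),int(round(u))].round(4))
for n,u,v,z in[("loupe",306.5,138.5,.038),("bottle",417,165,.1),("ring",414,200,.012),("bluepan",301,235,.02)]:
    print(n,plane("top",u,v,z).round(3),P[v.__int__(),int(u)].round(3))
# base plate corners zoom
for a,b in[(400,250),(402,390),(150,402)]:
    u,v=f(a,b);print("corner",plane("top",u,v,.008).round(4))
# depth mask: dark plunger head region
m=(P[...,2]>.155)&(P[...,2]<.18);m[:, :190]=0;m[:150]=0;m[220:]=0;m[:,350:]=0
print(m.sum(),np.median(P[m],0).round(4), (P[m].min(0)/2+P[m].max(0)/2).round(4))
# scene
g=lambda a,b:(210+(a+.5)/4-.5,180+(b+.5)/4-.5)
for n,a,b,z in [("plunger",111,315,.168),("grip",271,255,.043),("pan top",266,78,.02)]:
    print("scene",n,plane("scene",*g(a,b),z).round(4))
```

```text
dish rim [259.2 193.4] [0.5084 0.1657 0.029 ] [0.4999 0.1588 0.0763]
grip top [287.2 191.4] [0.5096 0.074  0.043 ] [0.5102 0.0743 0.0467]
plunger [225. 185.] [0.5072 0.2425 0.168 ] [0.5068 0.2421 0.1695]
pan top [335.8 158.4] [ 0.6211 -0.0853  0.02  ] [ 0.6247 -0.0862  0.012 ]
knob [334.2 142.2] [ 0.6795 -0.0819  0.012 ] [ 0.6764 -0.0809  0.0233]
gap [335.8 165.2] [ 0.598  -0.0845  0.02  ] [ 0.6001 -0.0854  0.0147]
loupe [0.686 0.009 0.038] [0.688 0.011 0.036]
bottle [ 0.57  -0.332  0.1  ] [ 0.581 -0.342  0.059]
ring [ 0.476 -0.335  0.012] [ 0.478 -0.338  0.001]
bluepan [0.371 0.034 0.02 ] [0.372 0.034 0.011]
corner [0.5578 0.1183 0.008 ]
corner [0.4642 0.1175 0.008 ]
corner [0.4607 0.2817 0.008 ]
104 [0.5076 0.2453 0.1674] [0.5078 0.2451 0.1669]
scene plunger [0.503 0.247 0.168]
scene grip [0.5061 0.0796 0.043 ]
scene pan top [ 0.6164 -0.0799  0.02  ]
```

```bash
cat > plan.py <<'E'
from h import *
def rows(way,n,s=None,pos=None,yaw=None):
    """way: list of (x,y,z,yawdeg) ; rows in tool axes, tool pointing down; n list of rows per leg"""
    s=s or get_state();p=np.array(s["position"]);M=R.from_rotvec(s["tool_rot"]).as_matrix()
    y=np.degrees(np.arctan2(M[1,1],M[0,1]))
    for w,k in zip(way,n):
        w=np.array(w,float)
        for i in range(k):
            q=p+(w[:3]-p)/(k-i);yy=y+(w[3]-y)/(k-i);a=np.radians(y)
            d=q-p;Y=np.array([np.cos(a),np.sin(a),0]);Z=np.array([np.sin(a),-np.cos(a),0])
            r=[-(yy-y),0,0,-d[2]*100,d@Y*100,d@Z*100];print(np.round(r,2).tolist(),q.round(3),round(yy,1))
            p,y=q,yy
E
python3 - <<'E'
from plan import *
rows([(.50,-.45,.24,36),(.58,-.2,.24,65),(.51,0.02,.24,90)],[6,5,5])
E
```

```text
[-2.65, 0.0, 0.0, 0.01, 5.25, -0.92] [ 0.269 -0.583  0.241] 22.7
[-2.65, 0.0, 0.0, 0.01, 5.29, -0.68] [ 0.315 -0.557  0.24 ] 25.4
[-2.65, 0.0, 0.0, 0.01, 5.31, -0.43] [ 0.362 -0.53   0.24 ] 28.0
[-2.65, 0.0, 0.0, 0.01, 5.33, -0.19] [ 0.408 -0.503  0.24 ] 30.7
[-2.65, 0.0, 0.0, 0.01, 5.33, 0.06] [ 0.454 -0.477  0.24 ] 33.3
[-2.65, 0.0, 0.0, 0.01, 5.32, 0.31] [ 0.5  -0.45  0.24] 36.0
[-5.8, 0.0, 0.0, -0.0, 4.23, -3.1] [ 0.516 -0.4    0.24 ] 41.8
[-5.8, 0.0, 0.0, -0.0, 4.53, -2.66] [ 0.532 -0.35   0.24 ] 47.6
[-5.8, 0.0, 0.0, -0.0, 4.77, -2.19] [ 0.548 -0.3    0.24 ] 53.4
[-5.8, 0.0, 0.0, -0.0, 4.97, -1.7] [ 0.564 -0.25   0.24 ] 59.2
[-5.8, 0.0, 0.0, -0.0, 5.11, -1.19] [ 0.58 -0.2   0.24] 65.0
[-5.0, 0.0, 0.0, -0.0, 3.4, -3.13] [ 0.566 -0.156  0.24 ] 70.0
[-5.0, 0.0, 0.0, -0.0, 3.66, -2.82] [ 0.552 -0.112  0.24 ] 75.0
[-5.0, 0.0, 0.0, -0.0, 3.89, -2.49] [ 0.538 -0.068  0.24 ] 80.0
[-5.0, 0.0, 0.0, -0.0, 4.09, -2.14] [ 0.524 -0.024  0.24 ] 85.0
[-5.0, 0.0, 0.0, -0.0, 4.26, -1.78] [0.51 0.02 0.24] 90.0
```

Emit:
jog_arm:
  targets:
    - [-2.7,0,0,0,5.2,-0.9,8.7]
    - [-2.7,0,0,0,5.3,-0.7,5]
    - [-2.7,0,0,0,5.3,-0.4,0]
    - [-2.7,0,0,0,5.3,-0.2,0]
    - [-2.7,0,0,0,5.3,0.1,0]
    - [-2.7,0,0,0,5.3,0.3,0]
    - [-5.8,0,0,0,4.2,-3.1,0]
    - [-5.8,0,0,0,4.5,-2.7,0]
    - [-5.8,0,0,0,4.8,-2.2,0]
    - [-5.8,0,0,0,5.0,-1.7,0]
  squeeze: 20

```text
time: 1.4
position: [0.5616, -0.2482, 0.2413]
tool_rot: [0.415, 1.531, -0.415]
ft_force: [0.3, 0.4, -0.4]
grip_width: 0.064
```

Emit:
jog_arm:
  targets:
    - [-5.8,0,0,0,5.1,-1.2,0]
    - [-5,0,0,0,3.4,-3.1,0]
    - [-5,0,0,0,3.7,-2.8,0]
    - [-5,0,0,0,3.9,-2.5,0]
    - [-5,0,0,0,4.1,-2.1,0]
    - [-5,0,0,0,4.3,-1.8,0]
    - [0,0,0,0,0,0,0]
    - [0,0,0,0,0,0,0]

```text
time: 2.4
position: [0.5067, 0.0198, 0.2415]
tool_rot: [-0.004, 1.571, 0.003]
ft_force: [-0.4, -1.0, -0.5]
grip_width: 0.007
```

Run:
```python
from h import *
import json
s=get_state();im,d=get_image("wrist");cv2.imwrite("pics/w1.png",im[:,:,::-1])
json.dump({k:np.array(v).tolist() for k,v in s.items()},open("pics/w1.json","w"))
print(s["position"],R.from_rotvec(s["tool_rot"]).as_matrix().round(4),s["ft_force"])
```

```text
[0.50671154 0.01982147 0.24145643] [[ 0.0e+00 -4.4e-03  1.0e+00]
 [-9.0e-04  1.0e+00  4.4e-03]
 [-1.0e+00 -9.0e-04  0.0e+00]] [-0.4056899  -0.99300556 -0.54453294]
```

View pics/w1.png

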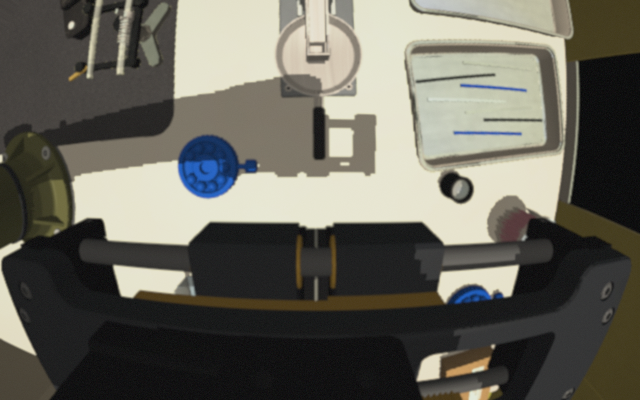

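Run:
```python
from h import *
import json
s=json.load(open("pics/w1.json"));im=cv2.imread("pics/w1.png")
hsv=cv2.cvtColor(im,cv2.COLOR_BGR2HSV)
m=(im.max(2)<45).astype(np.uint8);m[:,:300]=0;m[:,345:]=0;m[:95]=0;m[175:]=0
ys,xs=np.nonzero(m);print(xs.min(),xs.max(),ys.min(),ys.max(),xs.mean(),ys.mean())
rect=cv2.minAreaRect(np.column_stack([xs,ys]).astype(np.float32));print(rect)
for v in(107,133,159):
    r=xs[ys==v];u=(r.min()+r.max())/2;print(v,r.min(),r.max(),wplane(s,u,v,.043).round(4))
for u,v in((276,55),(361,55),(318,97)):print("rim",wplane(s,u,v,.029).round(4))
cv2.imwrite("pics/w1z.png",cv2.resize(im[0:180,220:400],None,fx=3.3,fy=3.3))
```

```text
314 323 108 158 318.4516129032258 133.27217741935485
((318.4999694824219, 133.0), (8.999998092651367, 49.99999237060547), 0.0)Traceback (most recent call last):
  File "<stdin>", line 9, in <module>
    return umr_minimum(a, axis, None, out, keepdims, initial, where)
ValueError: zero-size array to reduction operation minimum which has no identity
```

Run:
```python
from h import *
import json
s=json.load(open("pics/w1.json"));im=cv2.imread("pics/w1.png")
m=(im.max(2)<45)
for v in(110,120,133,146,156):
    r=np.nonzero(m[v,300:345])[0]+300;u=(r.min()+r.max())/2;print(v,r.min(),r.max(),wplane(s,u,v,.043).round(4))
for u,v in((318.5,107.5),(318.5,158.5),(319,133)):print("ends",wplane(s,u,v,.043).round(4))
for u,v in((276,55),(361,55),(318,97)):print("rim",wplane(s,u,v,.029).round(4))
cv2.imwrite("pics/w1z.png",cv2.resize(im[0:180,220:400],None,fx=3.3,fy=3.3))
```

```text
110 314 322 [0.5095 0.1003 0.043 ]
120 314 323 [0.5101 0.0893 0.043 ]
133 314 323 [0.5102 0.0749 0.043 ]
146 314 323 [0.5103 0.0605 0.043 ]
156 314 323 [0.5103 0.0494 0.043 ]
ends [0.5101 0.1031 0.043 ]
ends [0.5103 0.0466 0.043 ]
ends [0.5108 0.0749 0.043 ]
rim [0.4615 0.1662 0.029 ]
rim [0.5586 0.1668 0.029 ]
rim [0.5096 0.1159 0.029 ]
```

View pics/w1z.png

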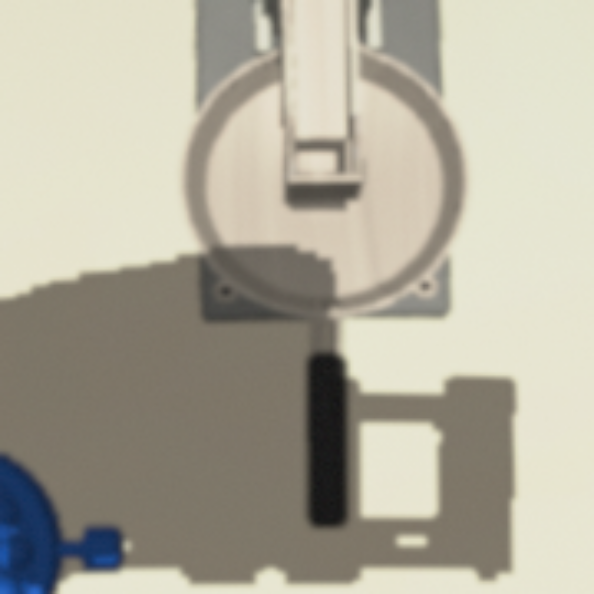

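Emit:
jog_arm:
  targets:
    - [0,0,0,0,2.5,0,0]
    - [0,0,0,0,5,0,0]
    - [0,0,0,0,5,0,0]
    - [0,0,0,0,5,0,0]
    - [0,0,0,1,3.5,0,0]
    - [0,0,0,2,1.5,0.1,0]
    - [0,0,0,1.5,0,0,0]
    - [0,0,0,0,0,0,0]

```text
time: 3.45
position: [0.5065, 0.2431, 0.1948]
tool_rot: [-0.003, 1.574, 0.001]
ft_force: [-0.7, 0.3, 0.9]
grip_width: 0.003
```

Run:
```python
from h import *
s=get_state();print(s["position"],s["ft_force"])
for n,(a,b,c,d) in {"top":(200,280,140,220),"scene":(210,310,200,320)}.items():
    im,_=get_image(n);cv2.imwrite(f"pics/p_{n}.png",cv2.resize(im[c:d,a:b,::-1],None,fx=5,fy=5))
```

```text
[0.50650125 0.24314944 0.19482374] [-0.67589878  0.25445467  0.85652494]
```

View pics/p_scene.png

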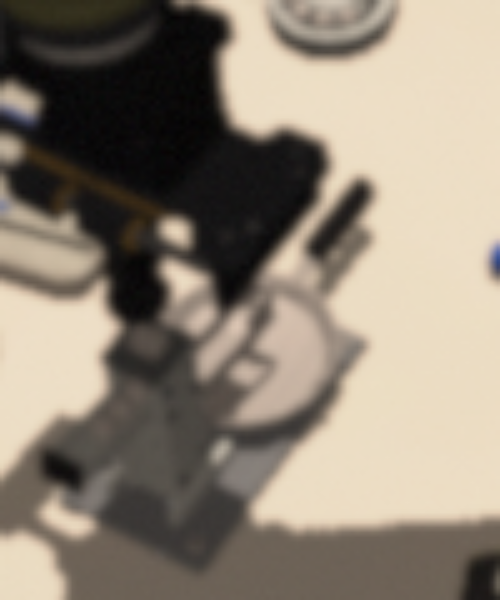

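The closed fingertips are just above the black mushroom head, at about (135,285) in the crop. I'll press now.

Emit:
jog_arm:
  targets:
    - [0,0,0,0.8,0,0,0]
    - [0,0,0,0.8,0,0,0]
    - [0,0,0,0.7,0,0,0]
    - [0,0,0,0.3,0,0,0]
    - [0,0,0,0,0,0,0]

```text
time: 4.18
position: [0.5069, 0.2453, 0.1707]
tool_rot: [-0.004, 1.57, 0.004]
ft_force: [1.3, -1.8, 4.4]
grip_width: 0.008
```

Emit:
jog_arm:
  targets:
    - [0,0,0,0.5,0,0,0]
    - [0,0,0,0.2,0,0,0]

```text
time: 4.42
position: [0.507, 0.2455, 0.1652]
tool_rot: [-0.005, 1.57, 0.003]
ft_force: [-3.1, -4.7, 22.5]
grip_width: 0.008
```

Emit:
jog_arm:
  targets:
    - [0,0,0,-0.1,0,0,0]
    - [0,0,0,0,0,0,0]
    - [0,0,0,0,0,0,0]

```text
time: 4.8
position: [0.5069, 0.2454, 0.1654]
tool_rot: [-0.004, 1.57, 0.003]
ft_force: [1.4, -2.7, 8.4]
grip_width: 0.003
```

Emit:
jog_arm:
  targets:
    - [0,0,0,0,0,0,0]
    - [0,0,0,0,0,0,0]
    - [0,0,0,0,0,0,0]
    - [0,0,0,0,0,0,0]
    - [0,0,0,0,0,0,0]

```text
time: 5.42
position: [0.5069, 0.2455, 0.1654]
tool_rot: [-0.004, 1.57, 0.004]
ft_force: [-0.3, -2.7, 8.3]
grip_width: 0.001
```

Run:
```python
from h import *
s=get_state();print(s["position"],s["ft_force"])
for n,(a,b,c,d) in {"top":(200,300,140,240),"scene":(210,310,200,320)}.items():
    im,_=get_image(n);cv2.imwrite(f"pics/q_{n}.png",cv2.resize(im[c:d,a:b,::-1],None,fx=5,fy=5))
```

```text
[0.5069366  0.2454586  0.16544224] [-0.28073007 -2.68546739  8.32536726]
```

View pics/q_scene.png

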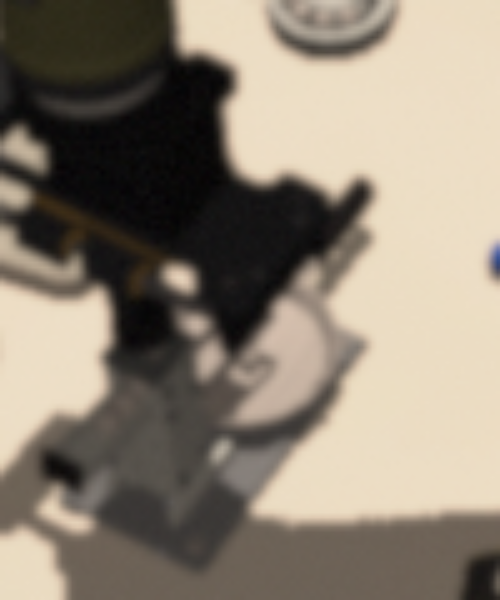

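The plunger is on its stop with about 8 N held for over half a second. I'll retract and look for the ball in the dish.

Emit:
jog_arm:
  targets:
    - [0,0,0,-1.0,0,0,0]
    - [0,0,0,-2.0,0,0,0]
    - [0,0,0,-2.5,0,0,0]
    - [0,0,0,-1.5,-2.5,0,2]
    - [0,0,0,-0.5,-5,0,4]
    - [0,0,0,0,-5,0,4.5]
    - [0,0,0,0,-5,0,4.5]
    - [0,0,0,0,-5,0.2,4.5]
    - [0,0,0,0,-2.5,0,4.5]
    - [0,0,0,0,0,0,4.5]

```text
time: 6.78
position: [0.5092, -0.0059, 0.2396]
tool_rot: [-0.001, 1.572, 0.002]
ft_force: [0.5, 0.1, -0.7]
grip_width: 0.512
```

Run:
```python
from h import *
import json
s=get_state();im,d=get_image("wrist");cv2.imwrite("pics/w2.png",im[:,:,::-1])
json.dump({k:np.array(v).tolist() for k,v in s.items()},open("pics/w2.json","w"))
im=im[:,:,::-1].copy();cv2.imwrite("pics/w2z.png",cv2.resize(im[0:180,220:400],None,fx=3.3,fy=3.3))
im,_=get_image("scene");cv2.imwrite("pics/w2s.png",cv2.resize(im[180:320,210:310,::-1],None,fx=4,fy=4))
print(s["position"])
```

```text
[ 0.50919392 -0.00585197  0.23955529]
```

View pics/w2z.png

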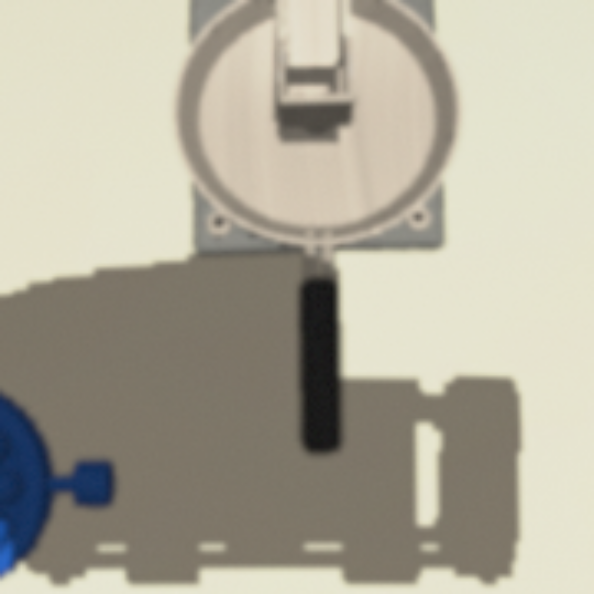

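View pics/w2s.png

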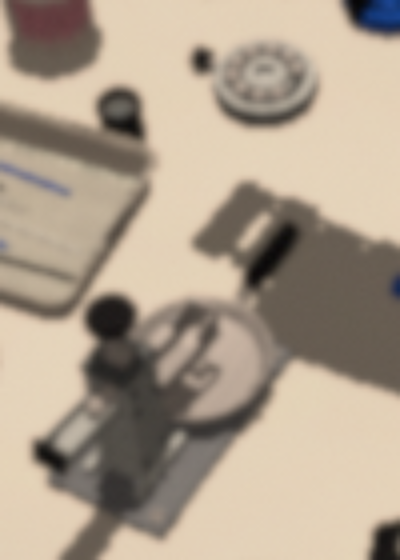

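Run:
```python
from h import *
print([np.array(proj("scene",p)) for p in [(.51,.167,.018),(.51,.16,.018)]])
a=cv2.imread("pics/scene0.png");im,_=get_image("scene");b=im[:,:,::-1]
p=[cv2.resize(x[245:310,225:285],None,fx=6,fy=6,interpolation=cv2.INTER_CUBIC) for x in(a,b)]
cv2.imwrite("pics/cmp.png",np.hstack(p))
```

```text
[array([258.95533568, 270.33374906]), array([260.42529626, 268.50931559])]
```

View pics/cmp.png

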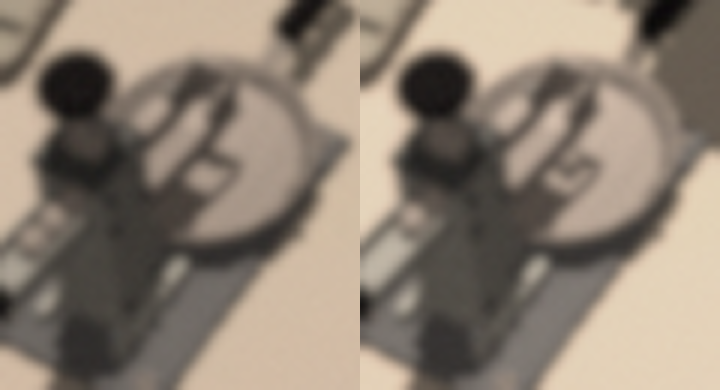

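A ball is now in the dish under the spout, near (258,275), and there is one fewer in the trough. Next I'll go to the grip.

Emit:
jog_arm:
  targets:
    - [0,0,0,0,3,0.1,4.5]
    - [0,0,0,1.5,4,0,4.5]
    - [0,0,0,4,1.1,0,4.5]
    - [0,0,0,5,0,0,4.5]
    - [0,0,0,4,0,0,4.5]
    - [0,0,0,2.5,0,0,4.5]
    - [0,0,0,0,0,0,4.5]
    - [0,0,0,0,0,0,4.5]

```text
time: 7.92
position: [0.511, 0.0779, 0.0707]
tool_rot: [-0.005, 1.569, 0.006]
ft_force: [-0.3, -0.6, 0.4]
grip_width: 0.516
```

Run:
```python
from h import *
s=get_state();im,d=get_image("wrist");cv2.imwrite("pics/w3.png",im[:,:,::-1])
print(s["position"],R.from_rotvec(s["tool_rot"]).as_matrix().round(4),s["ft_force"])
```

```text
[0.51102526 0.07791285 0.07071751] [[ 1.5e-03 -6.9e-03  1.0e+00]
 [ 6.0e-04  1.0e+00  6.9e-03]
 [-1.0e+00  6.0e-04  1.5e-03]] [-0.33336566 -0.56758659  0.42785441]
```

View pics/w3.png

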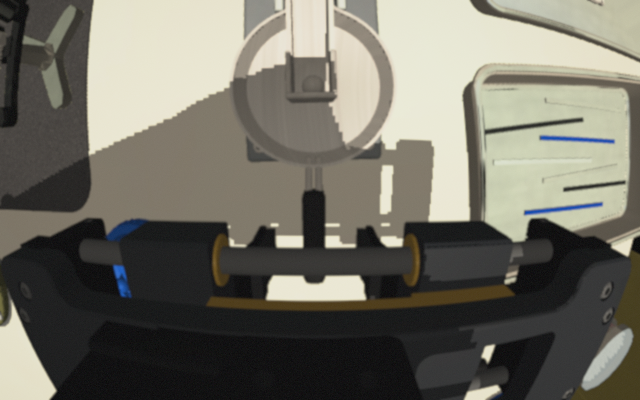

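The ball is visible at (312,83), in the middle of the dish. The grip is centred between the open fingers at (313,230).

Emit:
jog_arm:
  targets:
    - [0,0,0,1.8,-0.3,0,4.5]
    - [0,0,0,1.4,0,0,4.5]
    - [0,0,0,0.5,0,0,4.5]
    - [0,0,0,0,0,0,4.0]

```text
time: 8.48
position: [0.5099, 0.0737, 0.0319]
tool_rot: [-0.004, 1.572, 0.004]
ft_force: [-0.1, 0.8, 0.6]
grip_width: 0.481
```

Emit:
jog_arm:
  targets:
    - [0,0,0,0,0,0,3.0]
    - [0,0,0,0,0,0,2.2]
    - [0,0,0,0,0,0,1.8]
    - [0,0,0,0,0,0,1.5]
    - [0,0,0,0,0,0,1.2]
    - [0,0,0,0,0,0,0.8]
    - [0,0,0,0,0,0,0.4]
    - [0,0,0,0,0,0,0.4]
  squeeze: 45

```text
time: 9.48
position: [0.5104, 0.0735, 0.0325]
tool_rot: [-0.004, 1.571, 0.004]
ft_force: [-0.1, 0.2, -0.1]
grip_width: 0.155
```

Run:
```python
from h import *
s=get_state();im,d=get_image("wrist");cv2.imwrite("pics/w4.png",im[:,:,::-1])
print(s["position"],R.from_rotvec(s["tool_rot"]).as_matrix().round(4),s["ft_force"],s["grip_width"]*87)
```

```text
[0.51039351 0.07352416 0.0325315 ] [[-0.0e+00 -5.2e-03  1.0e+00]
 [-1.0e-04  1.0e+00  5.2e-03]
 [-1.0e+00 -1.0e-04 -0.0e+00]] [-0.1199947   0.16282709 -0.07165843] 13.49344088166894
```

View pics/w4.png

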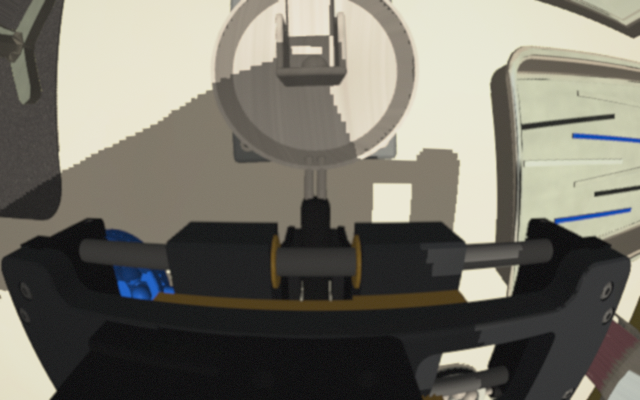

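Gripped at 13.5 mm. Now a small, gentle lift.

Emit:
jog_arm:
  targets:
    - [0,0,0,-0.1,0,0,0.4]
    - [0,0,0,-0.2,0,0,0.4]
    - [0,0,0,-0.2,0,0,0.4]
    - [0,0,0,-0.2,0,0,0.4]
    - [0,0,0,0,0,0,0.4]
    - [0,0,0,0,0,0,0.4]

```text
time: 10.28
position: [0.5104, 0.0735, 0.0395]
tool_rot: [-0.004, 1.571, 0.004]
ft_force: [-0.4, -0.1, -1.9]
grip_width: 0.156
```

Run:
```python
from h import *
s=get_state();im,d=get_image("wrist");cv2.imwrite("pics/w5.png",im[:,:,::-1])
print(s["position"],R.from_rotvec(s["tool_rot"]).as_matrix().round(4),s["ft_force"],s["torque"],s["grip_width"]*87)
im,_=get_image("scene");cv2.imwrite("pics/s5.png",cv2.resize(im[200:320,210:310,::-1],None,fx=5,fy=5))
```

```text
[0.51035625 0.07354098 0.03950899] [[-1.0e-04 -5.2e-03  1.0e+00]
 [-1.0e-04  1.0e+00  5.2e-03]
 [-1.0e+00 -1.0e-04 -1.0e-04]] [-0.37633651 -0.05952246 -1.90066085] [-0.11423318 -0.11047991  0.02663169] 13.61323163730532
```

View pics/w5.png

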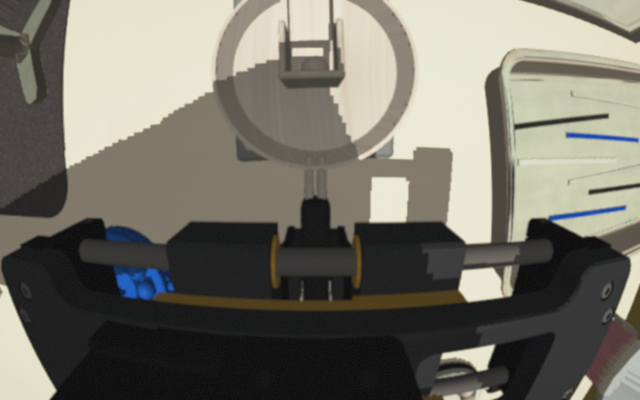

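View pics/s5.png

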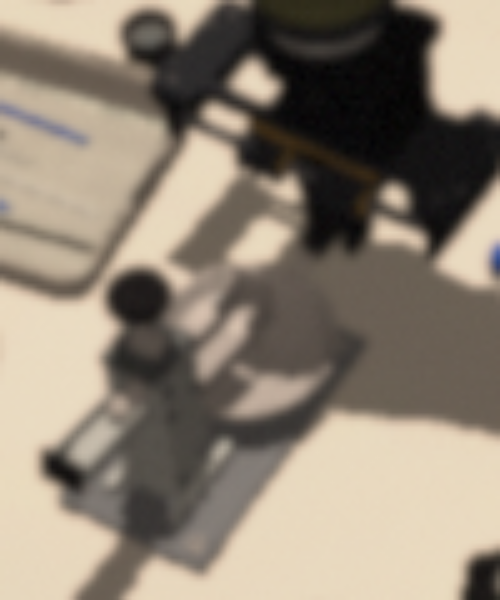

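Emit:
jog_arm:
  targets:
    - [0,0,0,0,-0.2,0,0.4]
    - [0,0,0,0,-0.5,0,0.4]
    - [0,0,0,0,-0.8,0,0.4]
    - [0,0,0,0,-1.1,0,0.4]
    - [0,0,0,0,-1.4,0,0.4]
    - [0,0,0,0,-1.6,0,0.4]
    - [0,0,0,0,-1.6,0,0.4]
    - [0,0,0,0,-1.4,0,0.4]
    - [0,0,0,0,-1.1,0,0.4]
    - [0,0,0,0,-0.8,0,0.4]

```text
time: 11.62
position: [0.5109, -0.0322, 0.0395]
tool_rot: [-0.004, 1.571, 0.004]
ft_force: [0.1, 0.8, -0.9]
grip_width: 0.15
```

Emit:
jog_arm:
  targets:
    - [0,0,0,0,-0.5,0,0.4]
    - [0,0,0,0,-0.2,0,0.4]
    - [0,0,0,0,0,0,0.4]
    - [0,0,0,0,0,0,0.4]
    - [0,0,0,0,0,0,0.4]

```text
time: 12.25
position: [0.511, -0.0381, 0.0395]
tool_rot: [-0.005, 1.571, 0.005]
ft_force: [0.2, 0.8, -2.2]
grip_width: 0.153
```

Run:
```python
from h import *
import json
s=get_state();im,d=get_image("wrist");cv2.imwrite("pics/w6.png",im[:,:,::-1])
json.dump({k:np.array(v).tolist() for k,v in s.items()},open("pics/w6.json","w"))
print(s["position"],R.from_rotvec(s["tool_rot"]).as_matrix().round(4),s["ft_force"],s["grip_width"]*87)
```

```text
[ 0.51097313 -0.03807642  0.03953319] [[-0.     -0.0058  1.    ]
 [ 0.      1.      0.0058]
 [-1.      0.     -0.    ]] [ 0.23612355  0.8478638  -2.21394342] 13.322877670921017
```

View pics/w6.png

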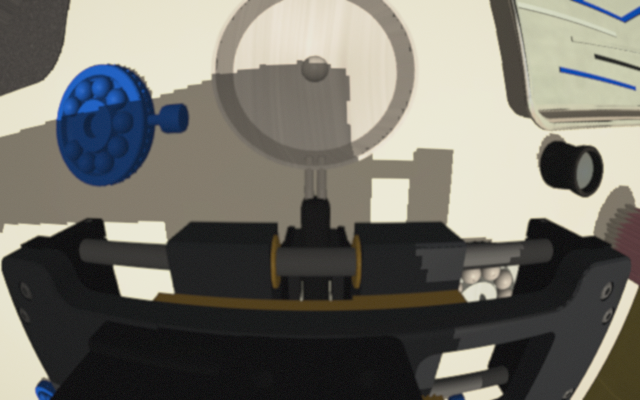

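The dish is out and level, with the ball at (315,69) in its middle. Next I'll plan the raise and turn.

Run:
```python
from plan import *
import json
s=json.load(open("pics/w6.json"))
b=wplane(s,315,69,.025);print("ball",b)
im=cv2.imread("pics/w6.png")
for u,v in((216,70),(414,70),(315,-5)):print(wplane(s,u,v,.036).round(4))
p=np.array(s["position"]);L=np.hypot(*(b[:2]-p[:2]));print("L",L)
# path
z0=p[2]+.045;N=26
t=np.arange(1,N+1)/N;S=10*t**3-15*t**4+6*t**5
mid0=np.array([p[0],p[1]+.093]);yaw1=2.5
e=np.array([np.cos(np.radians(yaw1)),np.sin(np.radians(yaw1))])
mid1=np.array([.597,-.0865])-.056*e
P=[];Y=[]
for k in S:
    y=90.3+(yaw1-90.3)*k;m=mid0+(mid1-mid0)*k;a=np.radians(y)
    P.append((*(m-.093*np.array([np.cos(a),np.sin(a)])),z0,y))
print("target TCP",P[-1]);s["position"]=[p[0],p[1],z0]
rows(P,[1]*N,s)
```

```text
ball [0.51071573 0.05582768 0.025     ]
[0.4628 0.0553 0.036 ]
[0.5587 0.0558 0.036 ]
[0.5105 0.0925 0.036 ]
L 0.0939044520876619
target TCP (np.float64(0.4481418149843031), np.float64(-0.09299928871743504), np.float64(0.08453319449999523), np.float64(2.5))
[0.08, 0.0, 0.0, -0.0, -0.01, 0.04] [ 0.511 -0.038  0.085] 90.3
[0.31, 0.0, 0.0, -0.0, -0.05, -0.04] [ 0.511 -0.039  0.085] 89.9
[0.77, 0.0, 0.0, -0.0, -0.13, -0.1] [ 0.51  -0.04   0.085] 89.2
[1.38, 0.0, 0.0, -0.0, -0.22, -0.17] [ 0.508 -0.042  0.085] 87.8
[2.08, 0.0, 0.0, -0.0, -0.33, -0.25] [ 0.506 -0.045  0.085] 85.7
[2.82, 0.0, 0.0, -0.0, -0.44, -0.33] [ 0.502 -0.049  0.085] 82.9
[3.56, 0.0, 0.0, -0.0, -0.55, -0.38] [ 0.498 -0.054  0.085] 79.3
[4.27, 0.0, 0.0, -0.0, -0.63, -0.42] [ 0.492 -0.06   0.085] 75.1
[4.9, 0.0, 0.0, -0.0, -0.7, -0.43] [ 0.486 -0.066  0.085] 70.2
[5.44, 0.0, 0.0, -0.0, -0.73, -0.4] [ 0.48  -0.071  0.085] 64.7
[5.87, 0.0, 0.0, -0.0, -0.73, -0.36] [ 0.474 -0.076  0.085] 58.9
[6.16, 0.0, 0.0, -0.0, -0.7, -0.3] [ 0.468 -0.081  0.085] 52.7
[6.31, 0.0, 0.0, -0.0, -0.63, -0.22] [ 0.462 -0.084  0.085] 46.4
[6.31, 0.0, 0.0, -0.0, -0.54, -0.15] [ 0.457 -0.087  0.085] 40.1
[6.16, 0.0, 0.0, -0.0, -0.43, -0.09] [ 0.453 -0.089  0.085] 33.9
[5.87, 0.0, 0.0, -0.0, -0.32, -0.04] [ 0.45  -0.091  0.085] 28.1
[5.44, 0.0, 0.0, -0.0, -0.21, -0.01] [ 0.448 -0.092  0.085] 22.6
[4.9, 0.0, 0.0, -0.0, -0.12, 0.01] [ 0.447 -0.092  0.085] 17.7
[4.27, 0.0, 0.0, -0.0, -0.05, 0.02] [ 0.447 -0.093  0.085] 13.5
[3.56, 0.0, 0.0, -0.0, 0.0, 0.02] [ 0.447 -0.093  0.085] 9.9
[2.82, 0.0, 0.0, -0.0, 0.03, 0.01] [ 0.447 -0.093  0.085] 7.1
[2.08, 0.0, 0.0, -0.0, 0.03, 0.01] [ 0.448 -0.093  0.085] 5.0
[1.38, 0.0, 0.0, -0.0, 0.03, 0.01] [ 0.448 -0.093  0.085] 3.6
[0.77, 0.0, 0.0, -0.0, 0.02, 0.0] [ 0.448 -0.093  0.085] 2.9
[0.31, 0.0, 0.0, -0.0, 0.01, 0.0] [ 0.448 -0.093  0.085] 2.5
[0.05, 0.0, 0.0, -0.0, 0.0, 0.0] [ 0.448 -0.093  0.085] 2.5
```

Emit:
jog_arm:
  targets:
    - [0,0,0,-0.2,0,0,0.4]
    - [0,0,0,-0.4,0,0,0.4]
    - [0,0,0,-0.6,0,0,0.4]
    - [0,0,0,-0.7,0,0,0.4]
    - [0,0,0,-0.7,0,0,0.4]
    - [0,0,0,-0.7,0,0,0.4]
    - [0,0,0,-0.6,0,0,0.4]
    - [0,0,0,-0.4,0,0,0.4]
    - [0,0,0,-0.2,0,0,0.4]
    - [0,0,0,0,0,0,0.4]

```text
time: 13.55
position: [0.5109, -0.0385, 0.0845]
tool_rot: [-0.004, 1.571, 0.004]
ft_force: [-1.0, 0.3, -1.9]
grip_width: 0.158
```

Emit:
jog_arm:
  targets:
    - [0.4,0,0,0,-0.1,0,0.4]
    - [0.8,0,0,0,-0.1,-0.1,0.4]
    - [1.4,0,0,0,-0.2,-0.2,0.4]
    - [2.1,0,0,0,-0.3,-0.3,0.4]
    - [2.8,0,0,0,-0.4,-0.3,0.4]
    - [3.6,0,0,0,-0.6,-0.4,0.4]
    - [4.3,0,0,0,-0.6,-0.4,0.4]
    - [4.9,0,0,0,-0.7,-0.4,0.4]
    - [5.4,0,0,0,-0.7,-0.4,0.4]
    - [5.9,0,0,0,-0.7,-0.4,0.4]

```text
time: 14.8
position: [0.4728, -0.0756, 0.0845]
tool_rot: [0.432, 1.527, -0.432]
ft_force: [0.9, -1.2, -0.9]
grip_width: 0.158
```

Emit:
jog_arm:
  targets:
    - [6.2,0,0,0,-0.7,-0.3,0.4]
    - [6.3,0,0,0,-0.6,-0.2,0.4]
    - [6.3,0,0,0,-0.5,-0.2,0.4]
    - [6.2,0,0,0,-0.4,-0.1,0.4]
    - [5.9,0,0,0,-0.3,0,0.4]
    - [5.4,0,0,0,-0.2,0,0.4]
    - [4.9,0,0,0,-0.1,0,0.4]
    - [4.3,0,0,0,-0.1,0,0.4]
    - [3.5,0,0,0,0,0,0.4]
    - [2.8,0,0,0,0,0,0.4]

```text
time: 16.05
position: [0.4468, -0.0906, 0.0846]
tool_rot: [1.123, 1.262, -1.123]
ft_force: [-0.6, 0.6, -2.2]
grip_width: 0.154
```

Emit:
jog_arm:
  targets:
    - [2.1,0,0,0,0,0,0.4]
    - [1.4,0,0,0,0,0,0.4]
    - [0.8,0,0,0,0,0,0.4]
    - [0.4,0,0,0,0,0,0.4]
    - [0,0,0,0,0,0,0.4]
    - [0,0,0,0,0,0,0.4]
    - [0,0,0,0,0,0,0.4]
    - [0,0,0,0,0,0,0.4]

```text
time: 17.05
position: [0.4471, -0.0904, 0.0845]
tool_rot: [1.181, 1.227, -1.181]
ft_force: [-0.1, 0.1, -1.3]
grip_width: 0.157
```

Run:
```python
from h import *
import json
s=get_state();im,d=get_image("wrist");cv2.imwrite("pics/w7.png",im[:,:,::-1])
json.dump({k:np.array(v).tolist() for k,v in s.items()},open("pics/w7.json","w"))
print(s["time"],s["position"],R.from_rotvec(s["tool_rot"]).as_matrix().round(4),s["ft_force"],s["grip_width"]*87)
im,_=get_image("top");cv2.imwrite("pics/t7.png",cv2.resize(im[120:220,265:385,::-1],None,fx=6,fy=6,interpolation=cv2.INTER_CUBIC))
```

```text
17.05 [ 0.44710382 -0.09041837  0.08454287] [[-0.000e+00  9.993e-01  3.840e-02]
 [-1.000e-04  3.840e-02 -9.993e-01]
 [-1.000e+00 -0.000e+00  1.000e-04]] [-0.11986076  0.102478   -1.29914191] 13.684205242140175
```

View pics/w7.png

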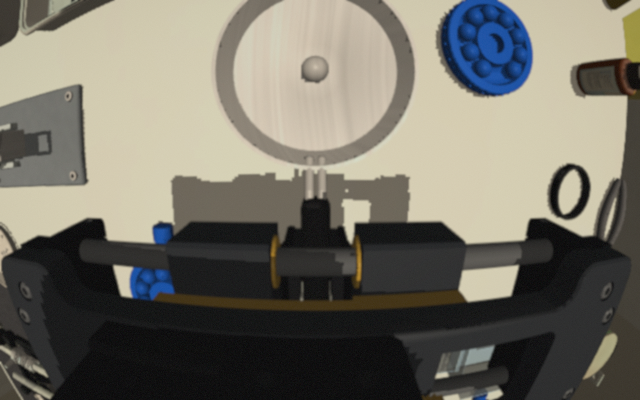

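View pics/t7.png

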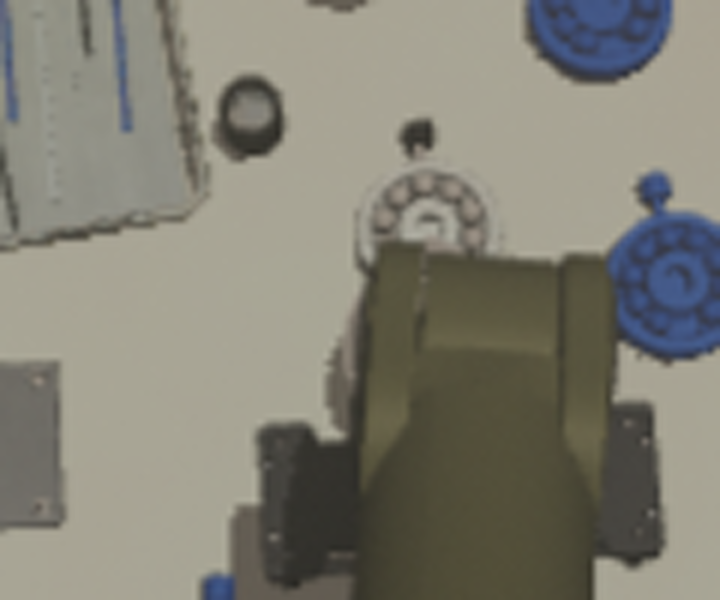

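Emit:
jog_arm:
  targets:
    - [0,0,0,0.1,0,0,0.4]
    - [0,0,0,0.3,0,0,0.4]
    - [0,0,0,0.5,0,0,0.4]
    - [0,0,0,0.5,0,0,0.4]
    - [0,0,0,0.5,0,0,0.4]
    - [0,0,0,0.2,0,0,0.4]
    - [0,0,0,0.1,0,0,0.4]
    - [0,0,0,0,0,0,0.4]
    - [0,0,0,0,0,0,0.4]
    - [0,0,0,0,0,0,0.4]

```text
time: 18.4
position: [0.4472, -0.0904, 0.0627]
tool_rot: [1.181, 1.227, -1.181]
ft_force: [-0.9, -0.9, -1.1]
grip_width: 0.152
```

Emit:
jog_arm:
  targets:
    - [0,0,0,0,0,0,0.4]
    - [0,0,0,0,0,0,0.4]
    - [0,0,0,0,0,0,0.4]
    - [0,0,0,0,0,0,0.4]

```text
time: 18.9
position: [0.4471, -0.0904, 0.0625]
tool_rot: [1.181, 1.227, -1.181]
ft_force: [-0.5, -0.7, -1.4]
grip_width: 0.154
```

Run:
```python
from h import *
s=get_state();im,d=get_image("wrist")
M=R.from_rotvec(s["tool_rot"]).as_matrix();p=np.array(s["position"])
print(s["time"],p,M.round(4),s["ft_force"],s["grip_width"]*87,np.abs(s["qd"]).max())
b=wplane(s,315,69,p[2]-.0145);print("ball if still at 315,69",b,"lip",p[:2]+.1495*M[:2,1])
cv2.imwrite("pics/w8.png",im[:,:,::-1])
im,_=get_image("scene");cv2.imwrite("pics/s8.png",cv2.resize(im[120:300,200:400,::-1],None,fx=3.2,fy=3.2,interpolation=cv2.INTER_CUBIC))
im,_=get_image("top");cv2.imwrite("pics/t8.png",im[:,:,::-1])
```

```text
18.9 [ 0.44708764 -0.09039404  0.06252783] [[-0.000e+00  9.993e-01  3.840e-02]
 [-1.000e-04  3.840e-02 -9.993e-01]
 [-1.000e+00 -0.000e+00  1.000e-04]] [-0.47922739 -0.6996312  -1.3756803 ] 13.383430386630979 0.001196166374057147
ball if still at 315,69 [ 0.54218387 -0.0871576   0.04802783] lip [ 0.59647723 -0.08464941]
```

View pics/s8.png

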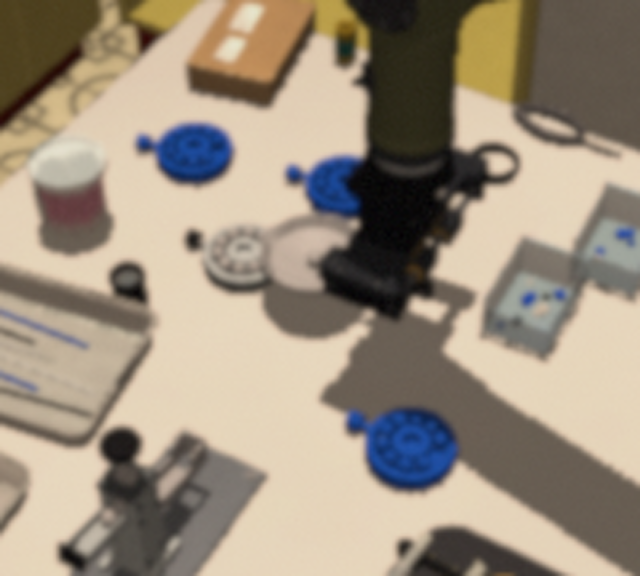

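View pics/w8.png

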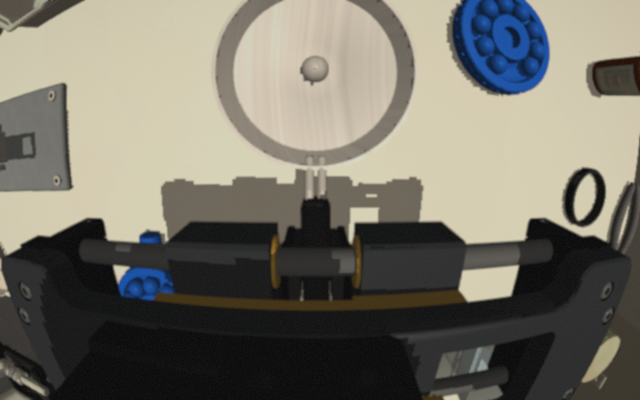

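View pics/t8.png

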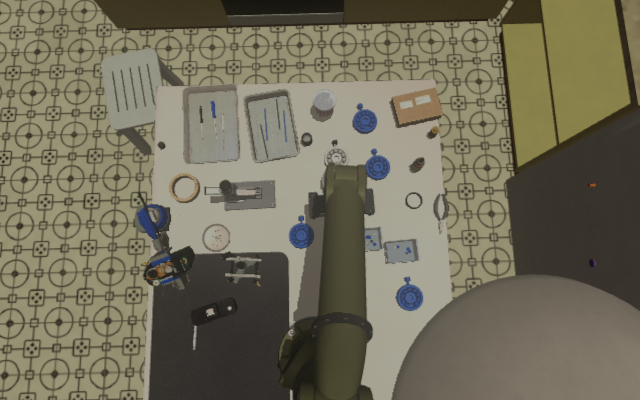

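The dish rim and ball sit at the same wrist-image pixels as when I first gripped it, so it is still level with the ball centred. The computed lip position is within about 1 mm of the measured gap and about 38 mm above it. The arm is still, so I'm handing in.

```bash
python3 -c "
from bench import *
print(close_job())"
```

```text
the job is handed in; nothing more can be done
None
```

The job is handed in at about 19 s of robot time. The plunger got one full stroke, held about 8 N on its stop for over half a second. One ball dropped into the dish, and I let the plunger come back up. I took the dish by its grip, lifted it about 7 mm, drew it out about 112 mm, raised it, turned it about 88° and lowered it beside the pan base.

**Last checks:**
- **Lip position:** it computes to (0.5965, -0.0846), against the gap measured at about (0.596, -0.086). It is about 38 mm above the gap and points within roughly 1° of the pan base's axis. This comes from the arm's pose and the earlier measurement, because the wrist and top views did not show the lip at the end.
- **Dish:** the ball is in the middle. The dish looked as level in the wrist camera as when it was first gripped, the arm was still, and the grip opening was 13.4 mm.
- **Surroundings:** the bottle, loupe, ring and plunger looked in place in the last pictures.

**Disagreements:**
- The scene camera's positions were about 5–7 mm off the top camera's. Relative to the dish grip they agreed within about 1–2 mm, so I used the top and wrist views.
- While I pressed the plunger, the force briefly read 22 N, above the advised 6–12 N but below the 40 N limit.

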